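Feel out the empty carton and stow three test-piece cartons

ROBOT

A 7-joint arm with a two-finger parallel gripper is mounted at the origin on the work surface. World frame = base frame: x ahead of the robot, y to its left, z up, the work surface at z = 0. Lengths are in mm, angles in rad, forces in N, time in s.
With the tool pointing down it reaches from about 350 to 900 mm from the base axis. Payload 7.2 kg.
Tool frame: the origin (TCP) lies midway between the tips of the shut fingers; the grasp point (between the pads) lies 19 mm behind it (manip.grip_point_offset is the distance from the TCP to the grasp point, in mm); z points along the fingers, y is the line along which they close (so a half turn about z gives the same grasp; the last joint's range is limited). The gripper opens to 85 mm and grips with 20 to 120 N. Pads are 22 mm wide; open, the fingers measure 114 mm over their backs; the gripper's body (76 mm by 85 mm) begins 54 mm behind the grasp point. The pads swing forward as they close: fully open they stand 13 mm farther back than shut.
Start: joints at [-1.212, 0.411, -0.013, 1.596, 0.006, 1.134, -0.082], TCP at [258.734, 568.933, 231.297] pointing down, gripper open.
Joint ranges: [-2.95, 2.95], [-0.29, 1.99], [-1.47, 1.44], [0.14, 2.54], [-1.03, 4.17], [0.13, 1.85], [-2.86, 2.86]. Speed limits (rad/s): [2.39, 2.39, 3.01, 3.01, 3.14, 3.14, 3.14].

INTERFACE

Orientations are given as [roll, pitch, yaw] about the fixed x, y, z axes, in that order (R = Rz(yaw) Ry(pitch) Rx(roll)).
In Python, from cell import manip, camera gives the robot as it stands.
- The arm moves only by the tool send_rows, never from a script. Its argument "plan" is a list of rows, each an object with "travel": the shift along the tool's x, y, z in units of 0.25 m (1.0 is 0.25 m), a list of three; "yaw": the turn about the tool's z in units of pi/4 rad (1.0 is pi/4 rad); "claw": the gripper's target within -1 to 1 (fully open at 1, half-way at 0, shut at -1). A call has 1 to 20 rows; each row shifts and turns the commanded pose from where the row before left it, along the tool's axes as they then stand; what a row does not reach is not made up. A row lasts 1/10 s, in which the tool goes at most 50 mm and 8.59 degrees, less where a joint would pass 70% of its speed; a pose out of reach is approached as far as the arm can. A call with a number of a shift or a turn outside -1 to 1 is refused whole. A call with a gripper value outside its range is refused whole. The fingers move at their own pace and stop on an object; "squeeze" is the grip in N (left out, the last holds). Time passes only in rows, so rows that do not move let the fingers close. It gives the time, the measured TCP pose, the force, the opening and the grip force at its end, in the units of the state.
- manip.sense(): the state, without advancing time (a new reading comes with each control period).
- camera(name): name is "scene" or "top" or "wrist"; returns a dict with "image" (480x640x3 uint8, blue, green, red), "range_z" (480x640 float32, mm along the optical axis (not along the pixel's ray), 0 where there is no reading), "vfov" (degrees; the focal length in pixels is half the picture's height over the tangent of half this angle, whatever the lens; pixels are square), "cx", "cy" (the principal point, pixels), "distortion" ([k1, k2, p1, p2, k3] as OpenCV has them; the pictures are not rectified), "rvec" (rotation vector, rad) and "tvec" (3), from world to camera coordinates, as OpenCV has them; the wrist camera has in their place "mount" (4x4, takes a point from camera to tool coordinates, whose origin is the TCP and whose axes are the flange's). Camera axes: x right, y down, z forward; pixel columns grow to the right and rows downward; lengths in mm; the calibration is good to about 2 mm. A picture is of the moment at which its call begins: read the wrist's pose just before it.
- manip.close_job(): hands the job in; it is judged then, once.
The state is a dict: "time_s": time; "qpos": joint angles; "joint_vel": joint speeds; "joint_efforts": joint torques, N m; "eef_pos": TCP position; "eef_rot": TCP orientation; "force": force on the tool from outside, world axes, zero at the start; "torque": the same for the moment, N m; "gripper_width": finger opening in mm; "grasp_force": force on a finger pad.
Only numpy, scipy, OpenCV 4.12 (cv2) and the standard library are available. Lean on these libraries where they do the work, as an engineer would, in place of code of your own. Each camera call takes 0.05 s, during which the arm holds its last target. There are 200 camera calls.

TASK

Three identical taped cartons stand on the steel packing tray: two are full of steel test pieces, one is empty, and only a nudge will tell which. Slide the two full ones, without lifting them, end to end into the corner where the tray's two lips meet, closed up snugly with their long sides flat against the long lip; then lay the empty one flat on top, lengthwise in line with them and centred over their joint like the next course of bricks. Leave the wash bottle, the cartridge and the blue bin alone.

Things in the scene. Friction and masses are not known exactly. Their poses are not given: they have to be found in the camera images.
- tray: fixed sheet-steel tray, 264 x 524 mm (own x, y), floor 4 mm thick, open on two sides. Origin: centre of its underside, on the bench; z up, x away from the robot (turned up to 8 degrees). Long lip along own y, inner face at own x = +130 mm; short lip along own x, inner face at own y = +250 mm; both 40 mm high over the bench, 3 mm thick
- tray_corner (a point): the tray's inner corner, where its two lips meet, on the floor: at the tray's own (130, 250, 4) mm, axes as the tray's. Stowed, the corner carton's centre lies at the tray's own (100, 190), the next one's at (100, 70), the upper one's at (100, 130), its underside 54 mm above the bench
- carton_a_mid (a point): centre of a closed, taped carton, 60 x 120 x 50 mm (own x, y, z; z up). The three look alike: any two are full (steel packed in mid-carton, 0.45 to 0.65 kg), the third is empty (0.07 kg). Friction on the tray 0.5 to 0.7: slid slowly, a full one resists with 2.2 to 4.5 N, the empty with 0.3 to 0.6 N. Starts on the tray 50 mm or more clear of the long lip, long side within 15 degrees of it
- carton_b_mid (a point): centre of a closed, taped carton, 60 x 120 x 50 mm (own x, y, z; z up). The three look alike: any two are full (steel packed in mid-carton, 0.45 to 0.65 kg), the third is empty (0.07 kg). Friction on the tray 0.5 to 0.7: slid slowly, a full one resists with 2.2 to 4.5 N, the empty with 0.3 to 0.6 N. Starts on the tray 50 mm or more clear of the long lip, long side within 15 degrees of it
- carton_c_mid (a point): centre of a closed, taped carton, 60 x 120 x 50 mm (own x, y, z; z up). The three look alike: any two are full (steel packed in mid-carton, 0.45 to 0.65 kg), the third is empty (0.07 kg). Friction on the tray 0.5 to 0.7: slid slowly, a full one resists with 2.2 to 4.5 N, the empty with 0.3 to 0.6 N. Starts on the tray 50 mm or more clear of the long lip, long side within 15 degrees of it
- wash_bottle: bystander: white plastic wash bottle with red cap, 64 mm across, 200 mm high, upright on the bench; origin at the centre of its underside
- cartridge: bystander: black twin-barrel adhesive cartridge lying on the bench, 180 mm long along own y, 84 mm wide, 44 mm high; origin under its middle
- stock_bin: bystander: dark-blue open stock bin, 150 x 100 x 70 mm, with metal strips in it; origin at the centre of its underside
There are look-alikes about, which are no part of the job. Leave any yellow look-alike of the part that bears carton_b_mid alone. What is shaped like the part that bears carton_c_mid but turquoise is not meant.

How it is judged (in metres and radians):
On the way:
1. the two full cartons lie end to end in the corner, against both lips and each other (((x of each of carton_a_mid, carton_b_mid in the frame of tray above 0.095 m and y of each of carton_a_mid, carton_b_mid in the frame of tray above 0.061 m and height (world z) of each of carton_a_mid, carton_b_mid below 0.037 m and angle between each of carton_a_mid, carton_b_mid's own z axis and vertical below 0.06 rad and angle between the y axis of each of carton_a_mid, carton_b_mid and the y axis of tray, either way round below 0.08 rad and contact force between each of carton_a, carton_b and tray above 2.5 N) or (x of each of carton_a_mid, carton_c_mid in the frame of tray above 0.095 m and y of each of carton_a_mid, carton_c_mid in the frame of tray above 0.061 m and height (world z) of each of carton_a_mid, carton_c_mid below 0.037 m and angle between each of carton_a_mid, carton_c_mid's own z axis and vertical below 0.06 rad and angle between the y axis of each of carton_a_mid, carton_c_mid and the y axis of tray, either way round below 0.08 rad and contact force between each of carton_a, carton_c and tray above 2.5 N) or (x of each of carton_b_mid, carton_c_mid in the frame of tray above 0.095 m and y of each of carton_b_mid, carton_c_mid in the frame of tray above 0.061 m and height (world z) of each of carton_b_mid, carton_c_mid below 0.037 m and angle between each of carton_b_mid, carton_c_mid's own z axis and vertical below 0.06 rad and angle between the y axis of each of carton_b_mid, carton_c_mid and the y axis of tray, either way round below 0.08 rad and contact force between each of carton_b, carton_c and tray above 2.5 N))), for 0.2 s.
At the end, for the whole second after the job is handed in: Two cartons lie flat on the tray end to end, within 5 mm and 5 degrees of the long lip, the gaps between short lip, first and second carton under 9 mm in all; the empty one lies flat, at rest on top, within 8 degrees of the lip, its centre within 22 mm of their joint and 12 mm of their centre line (((x of each of carton_a_mid, carton_b_mid in the frame of tray above 0.095 m and y of each of carton_a_mid, carton_b_mid in the frame of tray above 0.061 m and height (world z) of each of carton_a_mid, carton_b_mid below 0.037 m and angle between each of carton_a_mid, carton_b_mid, carton_c_mid's own z axis and vertical below 0.06 rad and angle between the y axis of each of carton_a_mid, carton_b_mid and the y axis of tray, either way round below 0.08 rad and y of carton_c_mid in the frame of tray between 0.108 and 0.152 m and x of carton_c_mid in the frame of tray between 0.088 and 0.112 m and height (world z) of carton_c_mid between 0.072 and 0.086 m and angle between the y axis of carton_c_mid and the y axis of tray, either way round below 0.14 rad and contact force between carton_c and carton_a below 1.6 N and contact force between carton_c and carton_b below 1.6 N and linear speed of each of carton_a, carton_b, carton_c below 0.02 m/s) or (x of each of carton_a_mid, carton_c_mid in the frame of tray above 0.095 m and y of each of carton_a_mid, carton_c_mid in the frame of tray above 0.061 m and height (world z) of each of carton_a_mid, carton_c_mid below 0.037 m and angle between each of carton_a_mid, carton_c_mid, carton_b_mid's own z axis and vertical below 0.06 rad and angle between the y axis of each of carton_a_mid, carton_c_mid and the y axis of tray, either way round below 0.08 rad and y of carton_b_mid in the frame of tray between 0.108 and 0.152 m and x of carton_b_mid in the frame of tray between 0.088 and 0.112 m and height (world z) of carton_b_mid between 0.072 and 0.086 m and angle between the y axis of carton_b_mid and the y axis of tray, either way round below 0.14 rad and contact force between carton_b and carton_a below 1.6 N and contact force between carton_b and carton_c below 1.6 N and linear speed of each of carton_a, carton_b, carton_c below 0.02 m/s) or (x of each of carton_b_mid, carton_c_mid in the frame of tray above 0.095 m and y of each of carton_b_mid, carton_c_mid in the frame of tray above 0.061 m and height (world z) of each of carton_b_mid, carton_c_mid below 0.037 m and angle between each of carton_b_mid, carton_c_mid, carton_a_mid's own z axis and vertical below 0.06 rad and angle between the y axis of each of carton_b_mid, carton_c_mid and the y axis of tray, either way round below 0.08 rad and y of carton_a_mid in the frame of tray between 0.108 and 0.152 m and x of carton_a_mid in the frame of tray between 0.088 and 0.112 m and height (world z) of carton_a_mid between 0.072 and 0.086 m and angle between the y axis of carton_a_mid and the y axis of tray, either way round below 0.14 rad and contact force between carton_a and carton_b below 1.6 N and contact force between carton_a and carton_c below 1.6 N and linear speed of each of carton_a, carton_b, carton_c below 0.02 m/s))); the robot touches nothing.
It fails at once if a carton lifted off the tray while the other two do not yet lie together in the corner (the full ones are slid, only the empty one is lifted) ((height (world z) of carton_a_mid above 0.05 m and not (x of each of carton_b_mid, carton_c_mid in the frame of tray above 0.085 m and y of each of carton_b_mid, carton_c_mid in the frame of tray above 0.05 m and height (world z) of each of carton_b_mid, carton_c_mid below 0.037 m)) or (height (world z) of carton_b_mid above 0.05 m and not (x of each of carton_a_mid, carton_c_mid in the frame of tray above 0.085 m and y of each of carton_a_mid, carton_c_mid in the frame of tray above 0.05 m and height (world z) of each of carton_a_mid, carton_c_mid below 0.037 m)) or (height (world z) of carton_c_mid above 0.05 m and not (x of each of carton_a_mid, carton_b_mid in the frame of tray above 0.085 m and y of each of carton_a_mid, carton_b_mid in the frame of tray above 0.05 m and height (world z) of each of carton_a_mid, carton_b_mid below 0.037 m))).
It fails at once if the wash bottle, the cartridge or the blue bin moved by more than 30 mm or tipped (distance of any of wash_bottle, cartridge, stock_bin from where it was at the start of the episode above 0.03 m or angle between any of wash_bottle, cartridge, stock_bin's own z axis and vertical above 0.3 rad).
It also fails if it takes over 72 s, if anything falls off the work surface, if the arm or the gripper's body presses on something with over 40 N, if the wrist force passes 120 N, or if a joint passes its speed limit or range.

## Working session

There is one attempt and no reset: what is moved stays moved. The work goes in short steps, Python scripts to look and compute and a tool call to move; the robot and the scene stay as the last step left them, time stands still between calls to the robot, and variables do not carry over. Pictures are saved under pics/ and viewed, at most 10 in all, crops included, and the job is handed in when it is done.

Besides the shell and the picture viewer there is one more tool, called as a command line: name --argument value ..., lists and objects as JSON in quotes. send_rows: Moves the arm, as the interface text tells. Its arguments: {"type":"object","properties":{"plan":{"type":"array"},"squeeze":{"type":"number"}},"required":["plan"]}

```bash
ls; mkdir -p pics
python3 - <<'E'
from cell import manip,camera
import cv2,numpy as np
s=manip.sense();print({k:(np.round(v,3).tolist()) for k,v in s.items()})
for n in("top","scene"):
    c=camera(n);cv2.imwrite(f"pics/{n}0.png",c["image"]);np.savez(f"{n}0.npz",**c)
    print(n,c["vfov"],c["cx"],c["cy"],c["distortion"],c["rvec"],c["tvec"])
E
```

```text
pics
{'time_s': 0.0, 'qpos': [-1.212, 0.412, -0.013, 1.597, 0.006, 1.134, -0.082], 'joint_vel': [0.003, -0.001, 0.0, 0.001, 0.0, 0.001, 0.0], 'joint_efforts': [-0.001, -60.062, 0.681, -29.941, 0.014, 0.011, -0.0], 'eef_pos': [258.557, 568.468, 230.461], 'eef_rot': [-3.14, 0.0, 2.715], 'force': [-0.396, 0.288, -0.162], 'torque': [-0.024, 0.013, -0.01], 'grasp_force': 0.0, 'gripper_width': 85.493}
top 50.865670512315916 310.9660736840797 236.8278352272848 [-0.06712197  0.          0.          0.          0.        ] [ 2.13356253 -2.15830597  0.12814028] [8.27450019e-01 5.62646837e+02 1.34571433e+03]
scene 54.58647127260835 312.2319092205426 227.72870571251752 [0.02569043 0.         0.         0.         0.        ] [ 1.64246726  1.94677249 -0.76189622] [ 121.60109735 -339.90474102 1741.30392516]
```

View pics/top0.png

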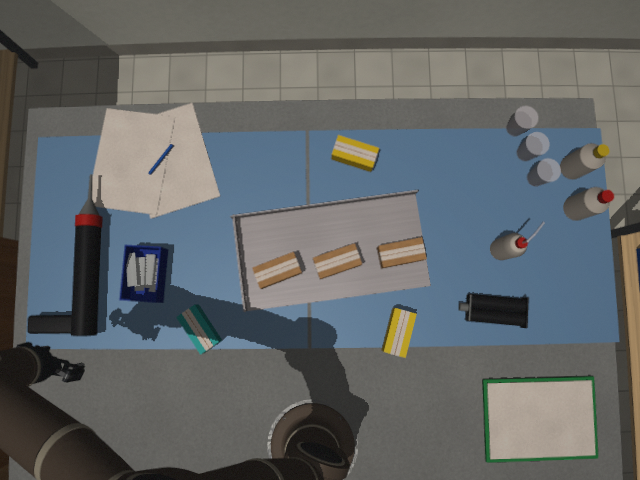

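View pics/scene0.png

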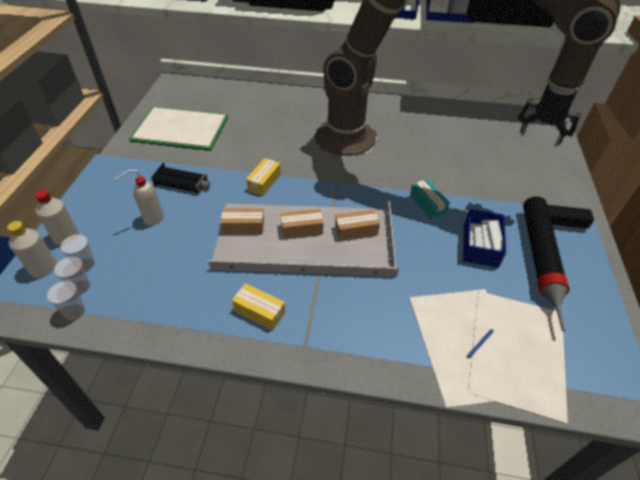

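Top view: brown cartons on the tray at px (277,270), (337,261) and (402,251). The long lip runs along the upper edge and the short lip is on the left, so the corner is near (235,216). Look-alikes, not wanted: yellow (356,152) and (400,331), turquoise (200,329). Bystanders: bin (145,273), bottle (508,246), cartridge (497,310).

```bash
cat > h.py <<'E'
import cv2,numpy as np
def cloud(c,R=None,t=None):
    h,w=c["range_z"].shape;f=h/2/np.tan(np.radians(float(c["vfov"]))/2)
    K=np.array([[f,0,float(c["cx"])],[0,f,float(c["cy"])],[0,0,1]])
    u,v=np.meshgrid(np.arange(w),np.arange(h))
    p=cv2.undistortPoints(np.stack([u,v],-1).reshape(-1,1,2).astype(float),K,np.array(c["distortion"],float)).reshape(h,w,2)
    z=c["range_z"].astype(float)
    P=np.dstack([p*z[...,None],z])
    if R is None:
        R=cv2.Rodrigues(np.array(c["rvec"]))[0];t=np.array(c["tvec"]).ravel()
    W=(P.reshape(-1,3)-t)@R
    W[z.ravel()==0]=np.nan
    return W.reshape(h,w,3)
def rect(xy):
    (cx,cy),(a,b),ang=cv2.minAreaRect(xy.astype(np.float32))
    if a>b: ang+=90; a,b=b,a
    # ang now = direction of short side; long-side direction = ang+90 ; report deviation of long side from world y
    d=(ang+90-90+90)%180-90
    return np.round([cx,cy,a,b,d],1)
def cartons(c,W,lo=45,hi=66):
    hsv=cv2.cvtColor(c["image"],cv2.COLOR_BGR2HSV)
    x,y,z=W[...,0],W[...,1],W[...,2]
    m=((z>lo)&(z<hi)&(x>300)&(x<700)&(abs(y)<300)).astype(np.uint8)
    n,l,st,_=cv2.connectedComponentsWithStats(m)
    out=[]
    for i in range(1,n):
        if st[i,4]>60:
            k=l==i;out.append((rect(W[k][:,:2]),np.round(np.median(z[k]),1),st[i,4],np.median(hsv[k],0)))
    return out
E
python3 - <<'E'
from h import *
for n in("top","scene"):
    c=dict(np.load(n+"0.npz"));W=cloud(c);print(n)
    for o in cartons(c,W):print(*o)
    x,y,z=W[...,0],W[...,1],W[...,2]
    k=(z>1)&(z<8)&(x>330)&(x<720)&(abs(y)<330)
    print("floorish z pct",np.nanpercentile(z[k],[5,50,95]))
    k=(z>30)&(z<44)&(x>350)&(x<750)&(abs(y)<330)
    m,l,st,ce=cv2.connectedComponentsWithStats(k.astype(np.uint8))[0:4]
    for i in range(1,m):
        if st[i,4]>40:
            p=W[l==i];print(st[i],ce[i],p.min(0).round(),p.max(0).round())
c=dict(np.load("top0.npz"));W=cloud(c)
for q in [(235,216),(417,192),(245,308),(429,285),(234,240),(330,204),(300,300),(330,240),(145,273),(521,243),(497,310)]:print(q,W[q[1],q[0]].round(1))
cv2.imwrite("pics/crop.png",cv2.resize(c["image"][180:340,180:450],None,fx=2.9,fy=2.9,interpolation=cv2.INTER_CUBIC))
E
```

```text
top
[ 516.5 -247.1   60.5  115.7   10.3] 54.9 922 [ 15. 118. 146.]
[496.1 -73.9  60.4 120.2  18.3] 54.7 1005 [ 15. 108. 146.]
[474.   88.6  61.1 118.1  21.2] 54.4 984 [ 15.  107.5 147. ]
[ 326.8 -245.2   60.7   70.3   73.9] 50.6 540 [ 24.  196.5 182. ]
[323.2 291.1  36.8  78.  -57.4] 49.7 221 [ 88. 170.  62.]
floorish z pct [1.29400816 3.86160107 7.30589319]
[364 189  54  10 116] [389.77586207 193.8362069 ] [ 669. -301.   30.] [ 692. -153.   44.]
[316 197  47   9  96] [338.01041667 200.92708333] [ 652. -148.   30.] [672. -20.  44.]
[231 203  84  56 268] [260.63432836 218.75746269] [506. -15.  30.] [657. 215.  44.]
[239 260   8  52 102] [242.1372549  286.26470588] [363. 173.  31.] [501. 192.  44.]
scene
[ 328.2 -243.5   64.3   70.3   74.2] 50.9 268 [ 23.  133.5 217. ]
[323.8 291.   33.8  68.9 -57. ] 51.2 111 [ 86. 163.  64.]
[ 514.1 -247.1   66.   116.7   10.3] 54.7 643 [ 15.  98. 180.]
[494.  -72.   68.4 121.2  17.5] 54.9 690 [ 15.  90. 180.]
[471.3  91.4  65.9 121.4  21.6] 54.9 698 [ 15.  90. 178.]
floorish z pct [1.32221008 3.74937798 7.17634987]
[247 181  19   8  55] [256.65454545 184.85454545] [ 350. -279.   30.] [ 370. -219.   44.]
[208 201 191  71 741] [319.75843455 259.40755735] [ 366. -299.   30.] [690. 219.  44.]
[426 202  13  10  43] [431.39534884 207.93023256] [352. 293.  30.] [381. 329.  44.]
[222 223  41   7 131] [242.03053435 226.03816794] [ 521. -302.   30.] [ 557. -184.   44.]
[283 225  41   8 132] [302.68939394 228.62121212] [ 500. -120.   30.] [543.  -6.  44.]
[339 226  41   9 131] [358.74045802 229.91603053] [475.  42.  30.] [523. 157.  44.]
(235, 216) [624.6 205.   30.7]
(417, 192) [ 692.5 -308.6    1.2]
(245, 308) [370.9 173.7  43.8]
(429, 285) [ 428.1 -330.8    6.5]
(234, 240) [561.2 212.1   1.2]
(330, 204) [656.7 -59.7  21.6]
(300, 300) [391.2  26.9   6.4]
(330, 240) [557.1 -58.4   7.1]
(145, 273) [468.2 452.7  34.6]
(521, 243) [ 523.5 -531.8  164.3]
(497, 310) [ 356.6 -511.7   22.3]
```

View pics/crop.png

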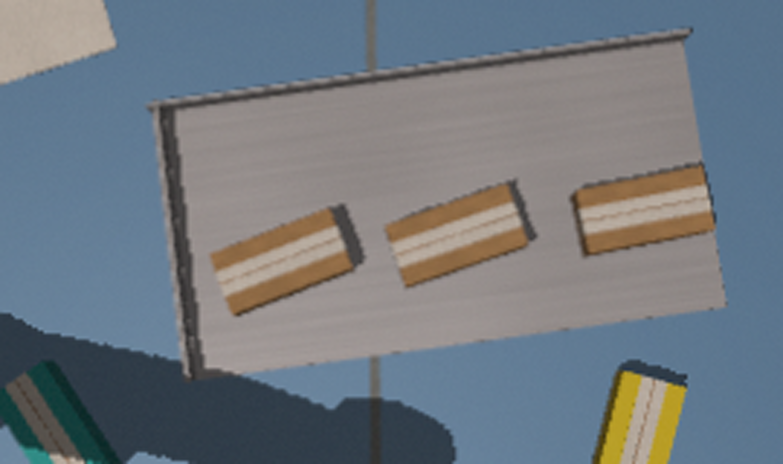

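The crop confirms that the three brown cartons with white tape, at (283,262), (457,234) and (645,210) in the crop, are the ones on the tray. Next I fit the tray's pose.

Run:
```python
from h import *
from scipy.optimize import least_squares
res={}
for n in("top","scene"):
    c=dict(np.load(n+"0.npz"));W=cloud(c)
    x,y,z=[W[...,i] for i in range(3)]
    a=np.radians(8)
    # rough tray
    lip=(z>34)&(z<43)&(x>350)&(x<710)&(y>-310)&(y<220)
    P=W[lip]
    th=np.radians(8); o=np.array([530.,-50.])
    for it in range(5):
        ex=np.array([np.cos(th),np.sin(th)]);ey=np.array([-ex[1],ex[0]])
        L=np.c_[(P[:,:2]-o)@ex,(P[:,:2]-o)@ey]
        w=30 if it==0 else 8
        kl=(abs(L[:,0]-131.5)<w)&(abs(L[:,1])<240); ks=(abs(L[:,1]-251.5)<w)&(abs(L[:,0])<115)
        A,B=P[kl,:2],P[ks,:2]
        def f(p):
            e=np.array([np.cos(p[2]),np.sin(p[2])]);g=np.array([-e[1],e[0]]);q=p[:2]
            return np.r_[(A-q)@e-131.5,(B-q)@g-251.5]
        s=least_squares(f,[*o,th],loss='soft_l1',x_scale=[1,1,.01]);o=s.x[:2];th=s.x[2]
    r=f(s.x);print(n,o.round(1),np.degrees(th).round(2),kl.sum(),ks.sum(),"resid",np.std(r[:kl.sum()]).round(2),np.std(r[kl.sum():]).round(2), "z",np.median(P[kl][:,2]).round(1))
    ex=np.array([np.cos(th),np.sin(th)]);ey=np.array([-ex[1],ex[0]])
    # floor extents check
    fl=(z>2)&(z<6.5);Q=(W[fl][:,:2]-o)
    for o_ in cartons(c,W):
        q=o_[0][:2]-o;print("  ",(q@ex).round(1),(q@ey).round(1),"rel deg",o_[0][4]-np.degrees(th).round(1))
```

```text
top [526.4 -58.9] 7.17 272 138 resid 1.68 1.61 z 39.8
   -33.3 -185.5 rel deg 3.1000000000000005
   -32.0 -11.1 rel deg 11.100000000000001
   -33.6 152.9 rel deg 14.0
   -221.3 -160.0 rel deg 66.7
   -158.0 372.6 rel deg -64.6
scene [524.6 -55.8] 7.03 369 86 resid 1.74 1.6 z 39.3
   -217.9 -162.2 rel deg 67.2
   -156.8 368.8 rel deg -64.0
   -33.8 -188.6 rel deg 3.3000000000000007
   -32.3 -12.3 rel deg 10.5
   -34.8 152.6 rel deg 14.600000000000001
```

Both views agree within 3 mm, with carton tops at z≈54.8 (4 + 50 expected) and the lip at 39.6 (40 expected). The tray origin is about (525.5, -57.3), turned 7.1°. Next, the go-to helper.

```bash
cat > go.py <<'E'
import numpy as np,sys
from cell import manip
O=np.array([525.5,-57.3]);TH=np.radians(7.1);EX=np.array([np.cos(TH),np.sin(TH)]);EY=np.array([-EX[1],EX[0]])
def tray(p): p=np.array(p)-O; return np.array([p@EX,p@EY])
def world(x,y): return O+x*EX+y*EY
def go(x,y,z,d,sense=True):
    """target in tray frame xy, world z, d=long-axis angle rel. tray deg; print turn then travel (tool axes after turn)"""
    s=manip.sense();p=np.array(s["eef_pos"]);yaw=s["eef_rot"][2]
    g=np.r_[world(x,y),z];ty=TH+np.pi/2+np.radians(d)
    turn=-(ty-yaw+np.pi)%(2*np.pi); turn=turn-2*np.pi if turn>np.pi else turn
    turn=-((ty-yaw+np.pi)%(2*np.pi)-np.pi)
    D=g-p;tx=np.array([np.cos(ty),np.sin(ty)]);tyv=np.array([np.sin(ty),-np.cos(ty)])
    T=np.array([D[:2]@tx,D[:2]@tyv,-D[2]])
    print("t",s["time_s"],"tray xy",tray(p[:2]).round(1),"z",p[2].round(1),"d",np.degrees(yaw-TH-np.pi/2).round(2),"w",s["gripper_width"],"F",np.round(s["force"],2))
    print(" turn units",round(turn/(np.pi/4),3)," travel units",(T/250).round(4)," rows>=",max(abs(np.linalg.norm(T))/50,abs(np.degrees(turn))/8.59).round(1))
E
python3 -c "
from go import *
print(tray([472.7,90]));go(-34,152.7,230,14.2);go(-34,152.7,12,14.2)"
```

```text
[-34.1886288  152.69665242]
t 0.1 tray xy [-187.5  654. ] z 230.5 d 58.45 w 85.55927258506824 F [-0.14  0.13  0.52]
 turn units 0.983  travel units [-2.0946e+00  1.0350e-01  2.0000e-03]  rows>= 10.5
t 0.1 tray xy [-187.5  654. ] z 230.5 d 58.45 w 85.55927258506824 F [-0.14  0.13  0.52]
 turn units 0.983  travel units [-2.0946  0.1035  0.874 ]  rows>= 11.4
```

send_rows --plan '[{"travel": [0,0,0],"yaw": 0.164,"claw": 1},{"travel": [0,0,0],"yaw": 0.164,"claw": 1},{"travel": [0,0,0],"yaw": 0.164,"claw": 1},{"travel": [0,0,0],"yaw": 0.164,"claw": 1},{"travel": [0,0,0],"yaw": 0.164,"claw": 1},{"travel": [0,0,0],"yaw": 0.163,"claw": 1},{"travel": [-0.15,0.0074,0],"yaw": 0,"claw": 1},{"travel": [-0.15,0.0074,0],"yaw": 0,"claw": 1},{"travel": [-0.15,0.0074,0],"yaw": 0,"claw": 1},{"travel": [-0.15,0.0074,0],"yaw": 0,"claw": 1},{"travel": [-0.15,0.0074,0],"yaw": 0,"claw": 1},{"travel": [-0.15,0.0074,0],"yaw": 0,"claw": 1},{"travel": [-0.15,0.0074,0],"yaw": 0,"claw": 1},{"travel": [-0.15,0.0074,0],"yaw": 0,"claw": 1},{"travel": [-0.15,0.0074,0],"yaw": 0,"claw": 1},{"travel": [-0.15,0.0074,0],"yaw": 0,"claw": 1},{"travel": [-0.15,0.0074,0],"yaw": 0,"claw": 1},{"travel": [-0.15,0.0074,0],"yaw": 0,"claw": 1},{"travel": [-0.15,0.0074,0],"yaw": 0,"claw": 1},{"travel": [-0.144,0.0074,0],"yaw": 0,"claw": 1}]' --squeeze 20

```text
time_s: 2.1
eef_pos: [473.4, 89.0, 231.2]
eef_rot: [-3.141, -0.0, 1.943]
force: [0.3, 0.5, -0.9]
gripper_width: 85.6
grasp_force: 0.0
```

```bash
python3 -c "
from go import *
go(-34,152.7,12,14.2)
from cell import camera
from h import *
from scipy.spatial.transform import Rotation as Ro
s=manip.sense();c=camera('wrist');cv2.imwrite('pics/w1.png',c['image'])
M=np.array(c['mount']);T=np.eye(4);T[:3,:3]=Ro.from_euler('xyz',s['eef_rot']).as_matrix();T[:3,3]=s['eef_pos'];G=T@M
R=G[:3,:3].T;t=-R@G[:3,3];W=cloud(c,R,t)
for o in cartons(c,W):print(*o,tray(o[0][:2]).round(1))
"
```

```text
t 2.1 tray xy [-33.7 151.6] z 231.2 d 14.21 w 85.62023688150055 F [ 0.28  0.48 -0.9 ]
 turn units 0.0  travel units [ 4.500e-03 -3.000e-04  8.769e-01]  rows>= 4.4
[472.   90.8  60.2 120.4  20.5] 54.4 8945 [ 14. 129. 174.] [-34.8 153.6]
[493.7 -72.2  60.1 121.7  18.1] 54.5 6051 [ 14. 119.  90.] [-33.4 -10.9]
[ 346.4 -256.1   21.7   50.   -16.5] 50.4 402 [ 20.5 101.  212. ] [-202.3 -175.1]
```

send_rows --plan '[{"travel": [0.005,0.003,0.13],"yaw": 0,"claw": 1},{"travel": [0,0,0.13],"yaw": 0,"claw": 1},{"travel": [0,0,0.13],"yaw": 0,"claw": 1},{"travel": [0,0,0.13],"yaw": 0,"claw": 1},{"travel": [0,0,0.13],"yaw": 0,"claw": 1},{"travel": [0,0,0.1],"yaw": 0,"claw": 1},{"travel": [0,0,0.08],"yaw": 0,"claw": 1},{"travel": [0,0,0.046],"yaw": 0,"claw": 1},{"travel": [0,0,0],"yaw": 0,"claw": 1},{"travel": [0,0,0],"yaw": 0,"claw": -1},{"travel": [0,0,0],"yaw": 0,"claw": -1},{"travel": [0,0,0],"yaw": 0,"claw": -1},{"travel": [0,0,0],"yaw": 0,"claw": -1},{"travel": [0,0,0],"yaw": 0,"claw": -1}]' --squeeze 20

```text
time_s: 3.55
eef_pos: [474.1, 92.3, 13.3]
eef_rot: [3.14, -0.0, 1.943]
force: [-1.2, -0.3, 6.7]
gripper_width: 59.8
grasp_force: 22.9
```

```bash
python3 -c "
from go import *
print(manip.sense()['grasp_force'],np.round(manip.sense()['torque'],2))
go(60,152.7,12,0)"
```

```text
22.920579873025417 [-0.14  0.3  -0.01]
t 3.55 tray xy [-32.5 154.8] z 13.3 d 14.21 w 59.82216513975939 F [-1.24 -0.29  6.69]
 turn units 0.316  travel units [-0.0086  0.3699  0.0052]  rows>= 1.9
```

send_rows --plan '[{"travel": [0,0,-0.003],"yaw": 0,"claw": -1},{"travel": [0,0.012,0],"yaw": 0,"claw": -1},{"travel": [0,0.012,0],"yaw": 0,"claw": -1},{"travel": [0,0.012,0],"yaw": 0,"claw": -1},{"travel": [0,0.012,0],"yaw": 0,"claw": -1},{"travel": [0,0.012,0],"yaw": 0,"claw": -1},{"travel": [0,0.012,0],"yaw": 0,"claw": -1},{"travel": [0,0.012,0],"yaw": 0,"claw": -1},{"travel": [0,0.012,0],"yaw": 0,"claw": -1}]'

```text
time_s: 4.45
eef_pos: [494.7, 100.3, 13.4]
eef_rot: [-3.139, -0.001, 1.942]
force: [-6.4, -3.7, 11.2]
gripper_width: 59.4
grasp_force: 23.2
```

```bash
python3 -c "
from go import *
go(60,152.7,12,0)"
```

```text
t 4.45 tray xy [-11.  160.2] z 13.4 d 14.18 w 59.35275696716895 F [-6.4  -3.68 11.21]
 turn units 0.315  travel units [-0.0301  0.2842  0.0055]  rows>= 1.7
```

send_rows --plan '[{"travel": [0,0.012,0],"yaw": 0,"claw": -1},{"travel": [0,0.012,0],"yaw": 0,"claw": -1},{"travel": [0,0.012,0],"yaw": 0,"claw": -1},{"travel": [0,0.012,0],"yaw": 0,"claw": -1}]'

```text
time_s: 4.85
eef_pos: [506.0, 104.7, 13.4]
eef_rot: [-3.14, -0.001, 1.942]
force: [-6.6, -2.1, 10.2]
gripper_width: 59.7
grasp_force: 23.1
```

send_rows --plan '[{"travel": [0,0,0],"yaw": 0,"claw": 0.65},{"travel": [0,0,0],"yaw": 0,"claw": 0.65},{"travel": [0,0,0],"yaw": 0,"claw": 0.65},{"travel": [0,0.016,0],"yaw": 0,"claw": 0.65},{"travel": [0,0.016,0],"yaw": 0,"claw": 0.65},{"travel": [0,0.012,0],"yaw": 0,"claw": 0.65},{"travel": [0,0.012,0],"yaw": 0,"claw": 0.65},{"travel": [0,0.012,0],"yaw": 0,"claw": 0.65},{"travel": [0,0.012,0],"yaw": 0,"claw": 0.65}]'

```text
time_s: 5.75
eef_pos: [525.8, 112.5, 13.0]
eef_rot: [-3.142, 0.0, 1.943]
force: [-0.6, -0.2, 0.1]
gripper_width: 70.2
grasp_force: 0.2
```

send_rows --plan '[{"travel": [0,0.012,0],"yaw": 0,"claw": 0.65},{"travel": [0,0.012,0],"yaw": 0,"claw": 0.65}]'

```text
time_s: 5.95
eef_pos: [531.4, 114.7, 13.0]
eef_rot: [-3.142, -0.0, 1.943]
force: [1.0, -0.0, 0.2]
gripper_width: 70.4
grasp_force: 0.1
```

```bash
python3 -c "
from go import *
go(60,152.7,12,14.2)"
```

```text
t 5.95 tray xy [ 27.1 170. ] z 13.0 d 14.21 w 70.3869773044935 F [ 1.01 -0.02  0.17]
 turn units 0.0  travel units [-0.0993  0.1107  0.004 ]  rows>= 0.7
```

send_rows --plan '[{"travel": [0,-0.03,0],"yaw": 0,"claw": 0.65},{"travel": [0,-0.03,0],"yaw": 0,"claw": 0.65},{"travel": [0,-0.03,0],"yaw": 0,"claw": 0.65},{"travel": [0,-0.03,0],"yaw": 0,"claw": 0.65},{"travel": [0,-0.03,0],"yaw": 0,"claw": 0.65},{"travel": [0,-0.03,0],"yaw": 0,"claw": 0.65},{"travel": [0,-0.03,0],"yaw": 0,"claw": 0.65},{"travel": [0,-0.03,0],"yaw": 0,"claw": 0.65},{"travel": [0,-0.02,0],"yaw": 0,"claw": 0.65},{"travel": [0,-0.012,0],"yaw": 0,"claw": 0.65},{"travel": [0,-0.012,0],"yaw": 0,"claw": 0.65},{"travel": [0,-0.012,0],"yaw": 0,"claw": 0.65}]'

```text
time_s: 7.15
eef_pos: [462.2, 87.7, 13.1]
eef_rot: [3.141, 0.0, 1.943]
force: [0.2, 0.5, -0.3]
gripper_width: 70.7
grasp_force: 0.2
```

```bash
python3 -c "
from go import *
go(-33,-11.2,130,10.8)"
```

```text
t 7.15 tray xy [-44.9 151.7] z 13.1 d 14.21 w 70.70082590021237 F [ 0.2   0.54 -0.27]
 turn units 0.076  travel units [-0.6491 -0.0755 -0.4677]  rows>= 4.0
```

send_rows --plan '[{"travel": [0,0,0],"yaw": 0,"claw": 1},{"travel": [0,0,-0.1],"yaw": 0,"claw": 1},{"travel": [0,0,-0.13],"yaw": 0.04,"claw": 1},{"travel": [0,0,-0.13],"yaw": 0.036,"claw": 1},{"travel": [-0.11,-0.013,-0.1],"yaw": 0,"claw": 1},{"travel": [-0.11,-0.013,0],"yaw": 0,"claw": 1},{"travel": [-0.11,-0.013,0],"yaw": 0,"claw": 1},{"travel": [-0.11,-0.012,0],"yaw": 0,"claw": 1},{"travel": [-0.11,-0.012,0],"yaw": 0,"claw": 1},{"travel": [-0.099,-0.012,0],"yaw": 0,"claw": 1},{"travel": [0,0,0.13],"yaw": 0,"claw": 1},{"travel": [0,0,0.13],"yaw": 0,"claw": 1},{"travel": [0,0,0.1],"yaw": 0,"claw": 1},{"travel": [0,0,0.06],"yaw": 0,"claw": 0.8},{"travel": [0,0,0.04],"yaw": 0,"claw": 0.65},{"travel": [0,0,0],"yaw": 0,"claw": 0.65},{"travel": [0,0,0],"yaw": 0,"claw": 0.65}]'

```text
time_s: 8.85
eef_pos: [494.5, -72.6, 13.4]
eef_rot: [3.141, 0.0, 1.883]
force: [0.2, -1.2, 1.5]
gripper_width: 70.6
grasp_force: 0.0
```

```bash
python3 -c "
from go import *
go(-33,-11.2,12,10.8)"
```

```text
t 8.85 tray xy [-32.6 -11.3] z 13.4 d 10.79 w 70.57495354183791 F [ 0.25 -1.16  1.49]
 turn units -0.0  travel units [ 0.0008 -0.0014  0.0058]  rows>= 0.0
```

Nudge M along +x with the loose fingers, to read its resistance.

send_rows --plan '[{"travel": [0,0.012,0],"yaw": 0,"claw": 0.65},{"travel": [0,0.012,0],"yaw": 0,"claw": 0.65},{"travel": [0,0.012,0],"yaw": 0,"claw": 0.65},{"travel": [0,0.012,0],"yaw": 0,"claw": 0.65},{"travel": [0,0.012,0],"yaw": 0,"claw": 0.65}]'

```text
time_s: 9.35
eef_pos: [508.1, -67.9, 13.1]
eef_rot: [-3.141, -0.0, 1.883]
force: [-3.9, -1.0, 2.1]
gripper_width: 70.5
grasp_force: 2.4
```

send_rows --plan '[{"travel": [0,0.012,0],"yaw": 0,"claw": 0.65},{"travel": [0,0.012,0],"yaw": 0,"claw": 0.65}]'

```text
time_s: 9.55
eef_pos: [514.2, -65.9, 13.0]
eef_rot: [-3.141, -0.0, 1.883]
force: [-4.0, -1.4, 3.1]
gripper_width: 70.5
grasp_force: 2.4
```

M is full (about 4 N) and L is empty (under 1 N), so R must be full. Grip M and turn it in line with the tray.

send_rows --plan '[{"travel": [0,0,0],"yaw": 0,"claw": -1},{"travel": [0,0,0],"yaw": 0,"claw": -1},{"travel": [0,0,-0.003],"yaw": 0,"claw": -1},{"travel": [0,0,0],"yaw": 0,"claw": -1},{"travel": [0,0.01,0],"yaw": 0.06,"claw": -1},{"travel": [0,0.02,0],"yaw": 0.06,"claw": -1},{"travel": [0,0.03,0],"yaw": 0.06,"claw": -1},{"travel": [0,0.03,0],"yaw": 0.06,"claw": -1}]'

```text
time_s: 10.35
eef_pos: [536.5, -60.6, 13.5]
eef_rot: [3.141, -0.0, 1.693]
force: [-0.4, -0.7, -6.4]
gripper_width: 59.9
grasp_force: 23.1
```

```bash
python3 -c "
from go import *
go(74,180,13,0)"
```

```text
t 10.35 tray xy [10.5 -4.6] z 13.5 d -0.1 w 59.933331628992455 F [-0.35 -0.71 -6.37]
 turn units -0.002  travel units [0.7384 0.254  0.0019]  rows>= 3.9
```

send_rows --plan '[{"travel": [0,0.03,0.002],"yaw": 0,"claw": -1},{"travel": [0,0.05,0],"yaw": 0,"claw": -1},{"travel": [0,0.05,0],"yaw": 0,"claw": -1},{"travel": [0,0.05,0],"yaw": 0,"claw": -1},{"travel": [0,0.05,0],"yaw": 0,"claw": -1},{"travel": [0.03,0.024,0],"yaw": 0,"claw": -1},{"travel": [0.06,0,0],"yaw": 0,"claw": -1},{"travel": [0.06,0,0],"yaw": 0,"claw": -1},{"travel": [0.06,0,0],"yaw": 0,"claw": -1},{"travel": [0.06,0,0],"yaw": 0,"claw": -1},{"travel": [0.06,0,0],"yaw": 0,"claw": -1},{"travel": [0.06,0,0],"yaw": 0,"claw": -1},{"travel": [0.06,0,0],"yaw": 0,"claw": -1},{"travel": [0.06,0,0],"yaw": 0,"claw": -1},{"travel": [0.06,0,0],"yaw": 0,"claw": -1},{"travel": [0.06,0,0],"yaw": 0,"claw": -1},{"travel": [0.06,0,0],"yaw": 0,"claw": -1},{"travel": [0.048,0,0],"yaw": 0,"claw": -1}]'

```text
time_s: 12.15
eef_pos: [576.1, 131.7, 13.3]
eef_rot: [-3.142, -0.0, 1.695]
force: [-0.7, 0.1, -5.8]
gripper_width: 59.7
grasp_force: 23.4
```

```bash
python3 -c "
from go import *
go(74,190,13,0)"
```

```text
t 12.15 tray xy [ 73.5 181.3] z 13.3 d 0.04 w 59.71113489421405 F [-0.68  0.12 -5.79]
 turn units 0.001  travel units [0.035  0.0018 0.001 ]  rows>= 0.2
```

send_rows --plan '[{"travel": [0,0,0.004],"yaw": 0,"claw": -1},{"travel": [0.01,0,0],"yaw": 0,"claw": -1},{"travel": [0.01,0,0],"yaw": 0,"claw": -1},{"travel": [0.01,0,0],"yaw": 0,"claw": -1},{"travel": [0.01,0,0],"yaw": 0,"claw": -1},{"travel": [0.005,0,0],"yaw": 0,"claw": -1}]'

```text
time_s: 12.75
eef_pos: [576.3, 139.3, 13.1]
eef_rot: [3.139, 0.001, 1.693]
force: [0.6, -4.9, 4.9]
gripper_width: 60.0
grasp_force: 24.6
```

```bash
python3 -c "
from go import *
go(74,190,13,0)"
```

```text
t 12.75 tray xy [ 74.8 188.8] z 13.1 d -0.13 w 59.95671221329872 F [ 0.57 -4.88  4.9 ]
 turn units -0.003  travel units [ 0.0046 -0.003   0.0005]  rows>= 0.0
```

send_rows --plan '[{"travel": [0,0,0],"yaw": 0,"claw": 0.65},{"travel": [0,0,0],"yaw": 0,"claw": 0.65},{"travel": [0,0,-0.1],"yaw": 0,"claw": 0.65},{"travel": [0,0,-0.1],"yaw": 0,"claw": 0.65},{"travel": [0,0,-0.1],"yaw": 0,"claw": 0.65},{"travel": [0,-0.077,0],"yaw": 0,"claw": -1},{"travel": [0,-0.077,0],"yaw": 0,"claw": -1},{"travel": [0,-0.077,0],"yaw": 0,"claw": -1},{"travel": [0,0,0],"yaw": 0,"claw": -1},{"travel": [0,0,0],"yaw": 0,"claw": -1},{"travel": [0,0,0.09],"yaw": 0,"claw": -1},{"travel": [0,0,0.09],"yaw": 0,"claw": -1},{"travel": [0,0,0.09],"yaw": 0,"claw": -1},{"travel": [0,0.02,0],"yaw": 0,"claw": -1},{"travel": [0,0.02,0],"yaw": 0,"claw": -1}]'

```text
time_s: 14.25
eef_pos: [528.8, 135.1, 19.9]
eef_rot: [3.142, 0.0, 1.694]
force: [-0.2, 0.3, 0.7]
gripper_width: 0.0
grasp_force: 0.0
```

```bash
python3 -c "
from go import *
go(57,190,20,0)
from cell import camera
from h import *
c=camera('top');W=cloud(c)
for o in cartons(c,W):print(*o,tray(o[0][:2]).round(1))
"
```

```text
t 14.25 tray xy [ 27.  190.5] z 19.9 d -0.03 w 0.04712049210200931 F [-0.21  0.27  0.73]
 turn units -0.001  travel units [-0.0019  0.1199 -0.0005]  rows>= 0.6
[583.2  94.4  33.   61.4 -83.3] 54.5 265 [ 15. 102.  78.] [ 76.  143.4]
[ 516.4 -246.9   60.2  115.3   10.2] 55.1 924 [ 15. 117. 158.] [ -32.5 -187. ]
[468.6  86.6  61.1 118.3  22.3] 54.6 941 [ 15.  98. 153.] [-38.7 149.8]
[ 326.9 -245.2   61.6   69.8   73.4] 50.8 547 [ 24. 198. 197.] [-220.3 -161.9]
```

send_rows --plan '[{"travel": [0,0.02,0],"yaw": 0,"claw": -1},{"travel": [0,0.02,0],"yaw": 0,"claw": -1},{"travel": [0,0.02,0],"yaw": 0,"claw": -1},{"travel": [0,0.02,0],"yaw": 0,"claw": -1},{"travel": [0,0.012,0],"yaw": 0,"claw": -1},{"travel": [0,0.012,0],"yaw": 0,"claw": -1}]'

```text
time_s: 14.9
eef_pos: [553.4, 138.5, 19.9]
eef_rot: [-3.141, -0.0, 1.695]
force: [-4.6, -1.0, 4.3]
gripper_width: -0.2
grasp_force: 2.4
```

send_rows --plan '[{"travel": [0,0.008,0],"yaw": 0,"claw": -1},{"travel": [0,0.008,0],"yaw": 0,"claw": -1}]'

```text
time_s: 15.1
eef_pos: [557.2, 138.8, 19.8]
eef_rot: [-3.141, 0.0, 1.695]
force: [-8.9, -2.9, 7.4]
gripper_width: -0.1
grasp_force: 4.7
```

```bash
python3 -c "
from go import *
go(57,190,20,0)"
```

```text
t 15.1 tray xy [ 55.7 190.7] z 19.8 d -0.01 w -0.06158346463617866 F [-8.87 -2.87  7.42]
 turn units -0.0  travel units [-0.0028  0.0053 -0.0009]  rows>= 0.0
```

send_rows --plan '[{"travel": [0,0.008,0],"yaw": 0,"claw": -1},{"travel": [0,0.004,0],"yaw": 0,"claw": -1}]'

```text
time_s: 15.3
eef_pos: [557.2, 138.6, 19.2]
eef_rot: [-3.135, -0.0, 1.694]
force: [-16.0, -1.7, 13.5]
gripper_width: -0.2
grasp_force: 8.0
```

send_rows --plan '[{"travel": [0,-0.04,0],"yaw": 0,"claw": -1},{"travel": [0,-0.04,0],"yaw": 0,"claw": -1},{"travel": [0,0,-0.12],"yaw": 0,"claw": 1},{"travel": [0,0,-0.16],"yaw": 0,"claw": 1},{"travel": [0,0,-0.16],"yaw": 0,"claw": 1}]'

```text
time_s: 15.8
eef_pos: [540.4, 136.7, 130.9]
eef_rot: [3.141, 0.0, 1.694]
force: [0.8, 0.8, 0.2]
gripper_width: 43.4
grasp_force: 0.0
```

```bash
python3 -c "
from go import *
go(-33,-187.5,130,3.1)"
```

```text
t 15.8 tray xy [ 38.8 190.6] z 130.9 d -0.02 w 43.3663357259961 F [0.85 0.78 0.18]
 turn units -0.069  travel units [-1.4948 -0.3684  0.0035]  rows>= 7.7
```

send_rows --plan '[{"travel": [0,0,0],"yaw": -0.069,"claw": 1},{"travel": [-0.15,-0.037,0],"yaw": 0,"claw": 1},{"travel": [-0.15,-0.037,0],"yaw": 0,"claw": 1},{"travel": [-0.15,-0.037,0],"yaw": 0,"claw": 1},{"travel": [-0.15,-0.037,0],"yaw": 0,"claw": 1},{"travel": [-0.15,-0.037,0],"yaw": 0,"claw": 1},{"travel": [-0.15,-0.037,0],"yaw": 0,"claw": 1},{"travel": [-0.15,-0.037,0],"yaw": 0,"claw": 1},{"travel": [-0.15,-0.037,0],"yaw": 0,"claw": 1},{"travel": [-0.15,-0.037,0],"yaw": 0,"claw": 1},{"travel": [-0.145,-0.036,0],"yaw": 0,"claw": 1},{"travel": [0,0,0],"yaw": 0,"claw": 1}]'

```text
time_s: 17.0
eef_pos: [514.6, -254.0, 130.5]
eef_rot: [3.14, 0.005, 1.741]
force: [0.9, -0.2, -1.0]
gripper_width: 85.3
grasp_force: 0.0
```

```bash
cat > look.py <<'E'
from go import *
from h import *
from cell import camera
from scipy.spatial.transform import Rotation as Ro
def wrist(name=None,**k):
    s=manip.sense();c=camera('wrist')
    if name: cv2.imwrite(name,c['image'])
    M=np.array(c['mount']);T=np.eye(4);T[:3,:3]=Ro.from_euler('xyz',s['eef_rot']).as_matrix();T[:3,3]=s['eef_pos'];G=T@M
    R=G[:3,:3].T;W=cloud(c,R,-R@G[:3,3]);show(c,W,'wrist',**k)
def top(n='top',**k):
    c=camera(n);show(c,cloud(c),n,**k)
def show(c,W,n,**k):
    for o in cartons(c,W,**k):print(n,"tray",tray(o[0][:2]).round(1),"size",o[0][2:4],"d",round(o[0][4]-7.1,1),"z",o[1],o[2],o[3])
E
python3 -c "
from look import *
wrist();top();go(-33,-187.5,12,3.1)"
```

```text
wrist tray [-219.3 -160.5] size [61.5 67.2] d 66.7 z 50.3 8332 [ 24. 232. 232.]
wrist tray [ -34.1 -187.4] size [ 60.3 117.2] d 3.0 z 54.4 16801 [ 14. 115. 111.]
top tray [101.5 187.6] size [ 63.4 122.2] d 0.6 z 54.4 964 [ 15. 110. 153.]
top tray [ -32.9 -157.6] size [56.  58.6] d -86.5 z 55.0 278 [ 15. 112. 152.]
top tray [-38.5 149.8] size [ 61.2 118.2] d 15.0 z 54.6 988 [ 15.  107.5 154. ]
top tray [-149.2  357.5] size [41.8 66.6] d -96.9 z 49.8 222 [ 88. 166. 146.]
t 17.1 tray xy [ -33.4 -188.4] z 129.8 d 2.96 w 85.51741374728068 F [-0.42  0.51 -0.49]
 turn units -0.003  travel units [0.0037 0.0017 0.4713]  rows>= 2.4
```

send_rows --plan '[{"travel": [0.003,0,0.12],"yaw": 0,"claw": 1},{"travel": [0,0,0.12],"yaw": 0,"claw": 1},{"travel": [0,0,0.12],"yaw": 0,"claw": 1},{"travel": [0,0,0.07],"yaw": 0,"claw": 1},{"travel": [0,0,0.04],"yaw": 0,"claw": 0.65},{"travel": [0,0,0],"yaw": 0,"claw": 0.65},{"travel": [0,0.012,0],"yaw": 0,"claw": 0.65},{"travel": [0,0.012,0],"yaw": 0,"claw": 0.65},{"travel": [0,0.012,0],"yaw": 0,"claw": 0.65},{"travel": [0,0.012,0],"yaw": 0,"claw": 0.65},{"travel": [0,0.012,0],"yaw": 0,"claw": 0.65}]'

```text
time_s: 18.2
eef_pos: [530.4, -244.3, 12.7]
eef_rot: [-3.142, 0.0, 1.748]
force: [-5.1, -0.2, 3.5]
gripper_width: 70.6
grasp_force: 2.3
```

send_rows --plan '[{"travel": [0,0,0],"yaw": 0,"claw": -1},{"travel": [0,0,0],"yaw": 0,"claw": -1},{"travel": [0,0,-0.002],"yaw": 0,"claw": -1},{"travel": [0,0.01,0],"yaw": 0.035,"claw": -1},{"travel": [0,0.03,0],"yaw": 0.034,"claw": -1}]'

```text
time_s: 18.7
eef_pos: [539.9, -242.4, 12.6]
eef_rot: [-3.141, -0.001, 1.691]
force: [-0.7, -0.4, -2.6]
gripper_width: 60.0
grasp_force: 23.2
```

```bash
python3 -c "
from go import *
go(75,55,13,0)"
```

```text
t 18.7 tray xy [  -8.6 -185.4] z 12.6 d -0.19 w 59.98775470927192 F [-0.7  -0.42 -2.56]
 turn units -0.004  travel units [ 0.9618  0.3343 -0.0016]  rows>= 5.1
```

send_rows --plan '[{"travel": [0.02,0.054,0.001],"yaw": 0,"claw": -1},{"travel": [0.06,0.07,0],"yaw": 0,"claw": -1},{"travel": [0.06,0.07,0],"yaw": 0,"claw": -1},{"travel": [0.06,0.07,0],"yaw": 0,"claw": -1},{"travel": [0.06,0.07,0],"yaw": 0,"claw": -1},{"travel": [0.07,0,0],"yaw": 0,"claw": -1},{"travel": [0.07,0,0],"yaw": 0,"claw": -1},{"travel": [0.07,0,0],"yaw": 0,"claw": -1},{"travel": [0.07,0,0],"yaw": 0,"claw": -1},{"travel": [0.07,0,0],"yaw": 0,"claw": -1},{"travel": [0.07,0,0],"yaw": 0,"claw": -1},{"travel": [0.07,0,0],"yaw": 0,"claw": -1},{"travel": [0.07,0,0],"yaw": 0,"claw": -1},{"travel": [0.07,0,0],"yaw": 0,"claw": -1},{"travel": [0.04,0,0],"yaw": 0,"claw": -1},{"travel": [0.03,0,0],"yaw": 0,"claw": -1}]'

```text
time_s: 20.3
eef_pos: [593.2, 7.0, 12.6]
eef_rot: [-3.142, -0.0, 1.695]
force: [0.0, -2.9, -1.1]
gripper_width: 59.7
grasp_force: 23.5
```

```bash
python3 -c "
from look import *
go(75,55,13,0);top('scene')"
```

```text
t 20.3 tray xy [75.1 55.5] z 12.6 d 0.03 w 59.68953906869849 F [ 0.   -2.86 -1.07]
 turn units 0.001  travel units [-0.0019 -0.0005 -0.0017]  rows>= 0.0
scene tray [-218.3 -159.7] size [63.4 70.2] d 67.4 z 51.3 262 [ 23.  132.5 219. ]
scene tray [-155.9  369.5] size [30.8 76.8] d -65.1 z 51.4 116 [ 86.  164.  145.5]
scene tray [-40.6 152.9] size [ 66.7 122.2] d 14.9 z 55.0 663 [ 15.  91. 180.]
scene tray [73.4 17.1] size [47.4 67.3] d -86.8 z 54.8 312 [15. 92. 80.]
scene tray [76.4 90.2] size [41.9 71.5] d -89.6 z 54.8 273 [ 15.  97. 177.]
scene tray [ 98.4 190.2] size [ 66.2 124.8] d 1.1 z 54.9 830 [ 15.   93.5 181. ]
```

send_rows --plan '[{"travel": [0,0,0],"yaw": 0,"claw": 0.65},{"travel": [0,0,0],"yaw": 0,"claw": 0.65},{"travel": [0,0,-0.1],"yaw": 0,"claw": 0.65},{"travel": [0,0,-0.1],"yaw": 0,"claw": 0.65},{"travel": [0,0,-0.1],"yaw": 0,"claw": 0.65},{"travel": [0,-0.077,0],"yaw": 0,"claw": -1},{"travel": [0,-0.077,0],"yaw": 0,"claw": -1},{"travel": [0,-0.077,0],"yaw": 0,"claw": -1},{"travel": [0,0,0],"yaw": 0,"claw": -1},{"travel": [0,0,0],"yaw": 0,"claw": -1},{"travel": [0,0,0.09],"yaw": 0,"claw": -1},{"travel": [0,0,0.09],"yaw": 0,"claw": -1},{"travel": [0,0,0.09],"yaw": 0,"claw": -1},{"travel": [0,0.02,0],"yaw": 0,"claw": -1},{"travel": [0,0.02,0],"yaw": 0,"claw": -1},{"travel": [0,0.02,0],"yaw": 0,"claw": -1},{"travel": [0,0.02,0],"yaw": 0,"claw": -1},{"travel": [0,0.02,0],"yaw": 0,"claw": -1},{"travel": [0,0.02,0],"yaw": 0,"claw": -1},{"travel": [0,0.02,0],"yaw": 0,"claw": -1}]'

```text
time_s: 22.35
eef_pos: [571.2, 3.3, 20.4]
eef_rot: [-3.141, -0.0, 1.695]
force: [-4.6, -0.2, 2.9]
gripper_width: -0.7
grasp_force: 2.4
```

send_rows --plan '[{"travel": [0,0.01,0],"yaw": 0,"claw": -1},{"travel": [0,0.01,0],"yaw": 0,"claw": -1}]'

```text
time_s: 22.55
eef_pos: [574.0, 3.6, 19.8]
eef_rot: [-3.137, -0.001, 1.694]
force: [-14.7, -2.3, 9.9]
gripper_width: -0.1
grasp_force: 7.9
```

```bash
python3 -c "
from go import *
go(57,55,20,0)"
```

```text
t 22.55 tray xy [55.7 54.4] z 19.8 d -0.02 w -0.11701593933969266 F [-14.71  -2.25   9.88]
 turn units -0.0  travel units [ 0.0023  0.0053 -0.0008]  rows>= 0.0
```

send_rows --plan '[{"travel": [0,-0.06,0],"yaw": 0,"claw": -1},{"travel": [0,0,-0.14],"yaw": 0,"claw": -1},{"travel": [0,0,-0.14],"yaw": 0,"claw": -1},{"travel": [-0.11,0.07,0],"yaw": 0,"claw": -1},{"travel": [-0.11,0.07,0],"yaw": 0,"claw": -1},{"travel": [-0.118,0.084,0],"yaw": 0,"claw": -1},{"travel": [0,0,0.14],"yaw": 0,"claw": -1},{"travel": [0,0,0.14],"yaw": 0,"claw": -1},{"travel": [0.02,0,0],"yaw": 0,"claw": -1},{"travel": [0.02,0,0],"yaw": 0,"claw": -1},{"travel": [0.02,0,0],"yaw": 0,"claw": -1},{"travel": [0.02,0,0],"yaw": 0,"claw": -1}]'

```text
time_s: 23.75
eef_pos: [625.9, -55.0, 21.9]
eef_rot: [3.138, 0.001, 1.695]
force: [1.2, -2.7, 0.8]
gripper_width: -0.2
grasp_force: 1.7
```

```bash
python3 -c "
from look import *
go(98,-1,20,0);top();top('scene')"
```

```text
t 23.75 tray xy [ 99.9 -10.1] z 21.9 d 0.0 w -0.1956778362659255 F [ 1.22 -2.73  0.8 ]
 turn units 0.0  travel units [ 0.0365 -0.0076  0.0078]  rows>= 0.2
top tray [112.6 105.3] size [30.8 37. ] d -90.7 z 54.7 89 [ 15. 108. 158.]
top tray [101.3 186. ] size [ 64.1 118.4] d 0.0 z 54.2 949 [ 15. 106. 163.]
top tray [-220.3 -162.1] size [61.1 70.1] d 67.4 z 50.9 537 [ 24. 196. 203.]
scene tray [-219.2 -159.6] size [63.  68.6] d 65.3 z 51.0 259 [ 23. 130. 220.]
scene tray [-154.4  370.2] size [34.3 69.7] d -70.7 z 51.5 114 [ 86.  164.5 147.5]
scene tray [-40.8 152.9] size [ 69.  122.4] d 13.5 z 55.2 693 [ 15.  89. 183.]
scene tray [97.9 63.2] size [ 68.1 119.2] d -1.0 z 54.8 813 [ 15.  94. 183.]
scene tray [ 97.8 190.3] size [ 69.8 125.1] d 0.8 z 54.9 838 [ 15.   92.5 184. ]
```

send_rows --plan '[{"travel": [0.01,0,0],"yaw": 0,"claw": -1},{"travel": [0.01,0,0],"yaw": 0,"claw": -1},{"travel": [0.01,0,0],"yaw": 0,"claw": -1}]'

```text
time_s: 24.15
eef_pos: [624.3, -48.6, 20.9]
eef_rot: [3.14, 0.001, 1.694]
force: [1.3, -5.4, 3.6]
gripper_width: 0.0
grasp_force: 2.3
```

send_rows --plan '[{"travel": [0.008,0,0],"yaw": 0,"claw": -1},{"travel": [0.008,0,0],"yaw": 0,"claw": -1}]'

```text
time_s: 24.35
eef_pos: [623.9, -45.8, 20.8]
eef_rot: [3.14, 0.003, 1.693]
force: [0.7, -8.6, 4.4]
gripper_width: -0.2
grasp_force: 4.3
```

send_rows --plan '[{"travel": [0.006,0,0],"yaw": 0,"claw": -1},{"travel": [0.006,0,0],"yaw": 0,"claw": -1}]'

```text
time_s: 24.55
eef_pos: [623.8, -45.1, 20.9]
eef_rot: [3.139, 0.005, 1.692]
force: [3.1, -15.8, 1.6]
gripper_width: -0.3
grasp_force: 8.0
```

```bash
python3 -c "
from look import *
go(98,-1,20,0);top('scene')"
```

```text
t 24.55 tray xy [99.1 -0. ] z 20.9 d -0.17 w -0.33028914242294294 F [  3.09 -15.77   1.6 ]
 turn units -0.004  travel units [-0.0039 -0.0043  0.0035]  rows>= 0.0
scene tray [-217.6 -159.4] size [65.3 69.8] d 69.8 z 51.0 263 [ 23. 130. 220.]
scene tray [-157.2  370.1] size [33.7 73.7] d -64.2 z 51.2 116 [ 87. 165. 146.]
scene tray [-41.1 153.1] size [ 65.6 122.5] d 14.0 z 54.8 693 [ 15.  89. 182.]
scene tray [ 99.7 132.2] size [ 68.3 239.3] d -0.4 z 55.1 1632 [ 15.   92.5 183. ]
```

send_rows --plan '[{"travel": [-0.05,0,0],"yaw": 0,"claw": -1},{"travel": [0,0,-0.15],"yaw": 0,"claw": 0},{"travel": [0,0,-0.18],"yaw": 0,"claw": 1},{"travel": [0,0,-0.18],"yaw": 0,"claw": 1}]'

```text
time_s: 25.0
eef_pos: [623.3, -52.1, 148.0]
eef_rot: [-3.139, -0.002, 1.695]
force: [1.2, 0.9, 1.8]
gripper_width: 43.3
grasp_force: 0.0
```

```bash
python3 -c "
from go import *
go(-39.5,151,150,14.3)"
```

```text
t 25.0 tray xy [97.7 -7. ] z 148.0 d 0.03 w 43.347949414832584 F [1.21 0.9  1.83]
 turn units -0.317  travel units [ 0.7478 -0.3757 -0.0079]  rows>= 4.2
```

send_rows --plan '[{"travel": [0,0,0],"yaw": -0.159,"claw": 1},{"travel": [0,0,0],"yaw": -0.158,"claw": 1},{"travel": [0.107,-0.0537,0],"yaw": 0,"claw": 1},{"travel": [0.107,-0.0537,0],"yaw": 0,"claw": 1},{"travel": [0.107,-0.0537,0],"yaw": 0,"claw": 1},{"travel": [0.107,-0.0537,0],"yaw": 0,"claw": 1},{"travel": [0.107,-0.0537,0],"yaw": 0,"claw": 1},{"travel": [0.107,-0.0537,0],"yaw": 0,"claw": 1},{"travel": [0.106,-0.0535,0],"yaw": 0,"claw": 1},{"travel": [0,0,0],"yaw": 0,"claw": 1}]'

```text
time_s: 26.0
eef_pos: [465.2, 90.3, 147.0]
eef_rot: [-3.139, -0.004, 1.949]
force: [-0.1, -0.4, -0.3]
gripper_width: 85.0
grasp_force: 0.0
```

```bash
python3 -c "
from look import *
go(-39.5,151,16,14.3);wrist();top()"
```

```text
t 26.0 tray xy [-41.6 153.9] z 147.0 d 14.56 w 85.01784050528951 F [-0.15 -0.39 -0.32]
 turn units 0.006  travel units [-0.0135  0.0052  0.5238]  rows>= 2.6
wrist tray [ 98.8 177.4] size [ 62.5 149.2] d -0.1 z 54.5 16889 [ 14. 130. 173.]
wrist tray [-40.2 152.3] size [ 60.4 121.7] d 14.1 z 54.4 15396 [ 14. 124. 172.]
wrist tray [74.4 47.4] size [14.5 63.9] d 0.1 z 53.9 1079 [ 14. 138.  73.]
top tray [101.3 130.6] size [ 63.9 241.2] d -0.1 z 54.6 1796 [ 15.  91. 154.]
top tray [-30.3 117.6] size [51.9 60.1] d -75.7 z 54.3 287 [ 15. 106.  90.]
top tray [-220.5 -162.3] size [62.  70.2] d 67.0 z 50.7 544 [ 24. 197. 192.]
top tray [-157.3  371.5] size [36.8 79.9] d -62.7 z 49.7 216 [ 88. 167. 146.]
```

send_rows --plan '[{"travel": [-0.006,0.004,0.13],"yaw": 0.01,"claw": 1},{"travel": [0,0,0.13],"yaw": 0,"claw": 1},{"travel": [0,0,0.12],"yaw": 0,"claw": 1},{"travel": [0,0,0.09],"yaw": 0,"claw": 1},{"travel": [0,0,0.054],"yaw": 0,"claw": 1},{"travel": [0,0,0],"yaw": 0,"claw": 1},{"travel": [0,0,0],"yaw": 0,"claw": -1},{"travel": [0,0,0],"yaw": 0,"claw": -1},{"travel": [0,0,0],"yaw": 0,"claw": -1},{"travel": [0,0,0],"yaw": 0,"claw": -1},{"travel": [0,0,0],"yaw": 0,"claw": -1}]'

```text
time_s: 27.2
eef_pos: [471.1, 86.0, 17.6]
eef_rot: [3.139, -0.0, 1.936]
force: [-0.5, -1.0, 7.2]
gripper_width: 59.6
grasp_force: 23.2
```

```bash
python3 -c "
from look import *
go(-40,152.3,16,14.3)"
```

```text
t 27.2 tray xy [-36.2 149. ] z 17.6 d 13.81 w 59.57230626812093 F [-0.5  -0.97  7.17]
 turn units -0.011  travel units [ 0.0167 -0.0114  0.0063]  rows>= 0.1
```

send_rows --plan '[{"travel": [0,0,-0.03],"yaw": 0,"claw": -1},{"travel": [0,0,-0.07],"yaw": 0,"claw": -1},{"travel": [0,0,-0.1],"yaw": 0,"claw": -1},{"travel": [0,0,-0.1],"yaw": 0,"claw": -1},{"travel": [0,0,-0.1],"yaw": 0,"claw": -1},{"travel": [0,0,0],"yaw": 0.1,"claw": -1},{"travel": [0,0,0],"yaw": 0.1,"claw": -1},{"travel": [0,0,0],"yaw": 0.107,"claw": -1},{"travel": [0,0,0],"yaw": 0,"claw": -1},{"travel": [0,0,0],"yaw": 0,"claw": -1}]'

```text
time_s: 28.2
eef_pos: [470.1, 86.0, 116.8]
eef_rot: [3.142, -0.0, 1.697]
force: [-0.0, -0.5, -0.8]
gripper_width: 59.4
grasp_force: 22.2
```

```bash
python3 -c "
from look import *
go(100.3,131,117,0);top(lo=135,hi=170);top('scene',lo=125,hi=175);wrist('pics/w5.png',lo=125,hi=175)"
```

```text
t 28.2 tray xy [-37.3 149. ] z 116.8 d 0.15 w 59.409418394344996 F [-0.03 -0.55 -0.84]
 turn units 0.003  travel units [-0.0721  0.5503 -0.0008]  rows>= 2.8
top tray [-36.5 109.2] size [35.2 60.6] d -90.7 z 153.7 224 [ 15. 110.  81.]
scene tray [-24.2 154.1] size [ 92.6 118.9] d 0.6 z 153.1 771 [ 15. 100.  90.]
wrist tray [-38.1 169. ] size [103.6 106.7] d 41.6 z 153.6 56835 [ 14. 121. 164.]
```

send_rows --plan '[{"travel": [-0.008,0.05,0],"yaw": 0,"claw": -1},{"travel": [-0.011,0.07,0],"yaw": 0,"claw": -1},{"travel": [-0.011,0.07,0],"yaw": 0,"claw": -1},{"travel": [-0.011,0.07,0],"yaw": 0,"claw": -1},{"travel": [-0.011,0.07,0],"yaw": 0,"claw": -1},{"travel": [-0.011,0.07,0],"yaw": 0,"claw": -1},{"travel": [-0.011,0.07,0],"yaw": 0,"claw": -1},{"travel": [-0.007,0.05,0],"yaw": 0,"claw": -1},{"travel": [-0.003,0.03,0],"yaw": 0.003,"claw": -1},{"travel": [0,0,0],"yaw": 0,"claw": -1},{"travel": [0,0,0.06],"yaw": 0,"claw": -1},{"travel": [0,0,0.06],"yaw": 0,"claw": -1},{"travel": [0,0,0.04],"yaw": 0,"claw": -1},{"travel": [0,0,0.02],"yaw": 0,"claw": -1},{"travel": [0,0,0.008],"yaw": 0,"claw": -1},{"travel": [0,0,0],"yaw": 0,"claw": -1}]'

```text
time_s: 29.95
eef_pos: [609.2, 81.9, 69.3]
eef_rot: [-3.141, 0.0, 1.692]
force: [0.6, 0.0, -1.4]
gripper_width: 59.6
grasp_force: 22.3
```

```bash
python3 -c "
from look import *
go(100.3,128,67.6,0);top(lo=85,hi=120);top('scene',lo=90,hi=120)"
```

```text
t 29.95 tray xy [100.3 127.8] z 69.3 d -0.15 w 59.608890559344346 F [ 0.55  0.02 -1.42]
 turn units -0.003  travel units [ 0.0009 -0.      0.007 ]  rows>= 0.0
top tray [101.5  93.1] size [45.1 62.4] d -91.0 z 106.3 277 [ 15. 105.  79.]
scene tray [106.  105.3] size [63.9 80.1] d -88.8 z 106.6 362 [15. 95. 83.]
scene tray [ 98.6 169.8] size [47.6 66.7] d -92.2 z 106.6 350 [ 15.   99.5 180. ]
```

send_rows --plan '[{"travel": [0,0,0.004],"yaw": 0,"claw": -1},{"travel": [0,0,0.003],"yaw": 0,"claw": -1},{"travel": [0,0,0],"yaw": 0,"claw": -1}]'

```text
time_s: 30.35
eef_pos: [609.3, 82.1, 67.9]
eef_rot: [3.141, -0.0, 1.692]
force: [-1.3, 0.7, -1.0]
gripper_width: 59.8
grasp_force: 22.3
```

send_rows --plan '[{"travel": [0,0,0],"yaw": 0,"claw": 0.7},{"travel": [0,0,0],"yaw": 0,"claw": 1},{"travel": [0,0,0],"yaw": 0,"claw": 1},{"travel": [0,0,0],"yaw": 0,"claw": 1},{"travel": [0,0,-0.03],"yaw": 0,"claw": 1},{"travel": [0,0,-0.08],"yaw": 0,"claw": 1},{"travel": [0,0,-0.12],"yaw": 0,"claw": 1},{"travel": [0,0,-0.15],"yaw": 0,"claw": 1},{"travel": [0,0,-0.15],"yaw": 0,"claw": 1},{"travel": [-0.05,-0.15,0],"yaw": 0,"claw": 1},{"travel": [-0.05,-0.15,0],"yaw": 0,"claw": 1},{"travel": [-0.05,-0.15,0],"yaw": 0,"claw": 1},{"travel": [-0.05,-0.15,0],"yaw": 0,"claw": 1},{"travel": [0,0,0],"yaw": 0,"claw": 1},{"travel": [0,0,0],"yaw": 0,"claw": 1}]'

```text
time_s: 31.85
eef_pos: [466.5, 14.2, 201.2]
eef_rot: [3.14, -0.002, 1.692]
force: [0.7, 0.3, 0.5]
gripper_width: 85.3
grasp_force: 0.0
```

```bash
python3 -c "
from look import *
go(100,128,200,0)
for n in('top','scene'):
    c=camera(n);cv2.imwrite('pics/f_%s.png'%n,c['image']);W=cloud(c);show(c,W,n,lo=85,hi=120);show(c,W,n+' low')
"
```

```text
t 31.85 tray xy [-49.7  78.2] z 201.2 d -0.18 w 85.30618632307225 F [0.73 0.35 0.53]
 turn units -0.004  travel units [0.1991 0.5988 0.0048]  rows>= 3.2
top tray [100.9 129.9] size [ 61.  118.2] d 0.3 z 104.5 1005 [ 15.  99. 155.]
top low tray [101.8  47.7] size [64.4 74.8] d -1.3 z 54.9 505 [ 15. 108. 152.]
top low tray [101.6 205.4] size [64.3 91.6] d 0.5 z 54.3 470 [ 15.  112.5 153. ]
top low tray [-220.6 -161.8] size [61.3 70.6] d 66.1 z 50.8 545 [ 24. 197. 193.]
top low tray [-152.1  356.6] size [44. 61.] d 82.7 z 49.7 221 [ 88. 166. 147.]
scene tray [ 98.5 132.7] size [ 67.3 119.6] d 0.1 z 104.6 967 [ 15. 106. 177.]
scene low tray [-220.1 -159.2] size [63.  71.1] d 65.8 z 50.7 256 [ 23.  132.5 217. ]
scene low tray [-159.6  370.3] size [34.3 64.9] d -63.2 z 51.6 114 [ 87.  165.5 143. ]
scene low tray [ 98.4 131.9] size [ 70.3 240.4] d -0.4 z 55.1 1018 [ 15. 110. 170.]
```

View pics/f_scene.png

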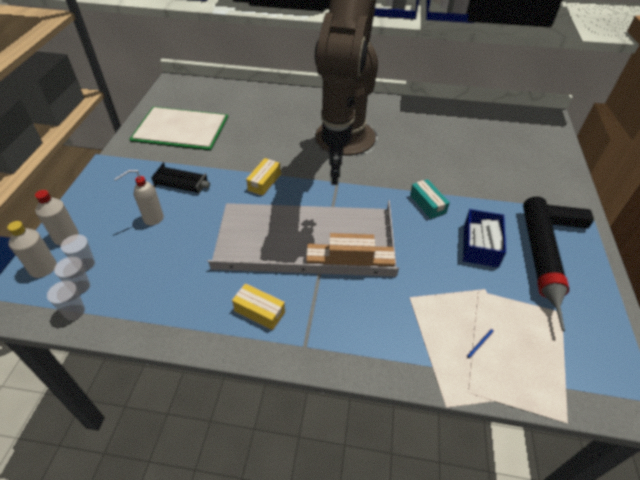

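The picture shows the two full cartons in the corner (px 308–395, row 256), with the empty one flat and centred on top (352,244). The arm is clear and the bystanders haven't moved.

```bash
python3 -c "
from cell import manip
print(manip.close_job())"
```

```text
the job is handed in; nothing more can be done
None
```

The job is handed in at about 32 s of the 72 s allowed: both full cartons are snug in the tray corner and the empty one lies flat and centred on their joint, by the last two camera views. The hand-in returned no verdict.

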